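# Seat a sample tube in the polarimeter

## Robot

A 7-joint arm with a two-finger parallel gripper is mounted at the origin on the work surface. World frame = base frame: x ahead of the robot, y to its left, z up, the work surface at z = 0. Lengths are in mm, angles in rad, forces in N, time in s.
With the tool pointing down it reaches from about 425 to 875 mm from the base axis. Payload 4.7 kg.
Tool frame: the origin (TCP) lies at the very end of the fingers, on their centre line; the grasp point (between the pads) lies 19 mm behind it; z points along the fingers, y is the line along which they close (so a half turn about z gives the same grasp; the last joint's range is limited). The gripper opens to 87 mm and grips with 3 to 60 N. Pads are 19 mm wide; open, the fingers measure 117 mm over their backs; the gripper's body (75 mm by 190 mm) begins 51 mm behind the grasp point.
Start: joints at [1.282, 0.321, -0.07, 1.45, 0.023, 1.371, -0.057], TCP at [193.806, -620.455, 222.587] pointing down, gripper open.
Joint ranges: [-2.86, 2.86], [-0.3, 2.09], [-1.38, 1.24], [0.06, 2.45], [-1.56, 4.7], [0.09, 2.05], [-2.69, 2.69]. Speed limits (rad/s): [2.57, 2.57, 3.14, 3.14, 3.14, 3.14, 3.14].

## Interface

Orientations are given as a unit quaternion [x, y, z, w].
In Python, from bench import robot gives the robot as it stands. Calls block until the motion is done:
- robot.goto(position, orientation): joint-space move of the TCP to a pose.
- robot.movel(position, rot=None, vel=150): straight line of the TCP; rot=None keeps the orientation; vel is the mean speed in mm/s.
- robot.move_joints(angles): joint-space move.
- robot.move_gripper(opening, grip_force=None): finger opening in mm; grip_force is the grip in N (None keeps the last); returns when the fingers have stopped.
- robot.pause(seconds).
- robot.ik(position, orientation): joint angles nearest the present ones, or None.
- robot.snapshot(name): name is "scene" or "top" or "wrist"; returns a dict with "color" (400x640x3 uint8, blue, green, red), "fov_y" (degrees; the focal length in pixels is half the picture's height over the tangent of half this angle, whatever the lens; pixels are square), "cx", "cy" (the principal point, pixels), "k1" (the pictures are not rectified: a ray, as slopes to the right and down, at radius r is drawn at 1 + k1 r^2 times it, then the intrinsics apply), "pose" (4x4, takes a point from camera to world coordinates). Camera axes: x right, y up, looking along -z (the intrinsics and any distortion apply to the point x, -y, -z); pixel columns grow to the right and rows downward; lengths in mm; the calibration is good to about 2 mm. A picture is of the moment at which its call begins. There is no depth.
A pose or a line that the arm cannot do raises robot.IKError and nothing moves.
- robot.job_done(): hands the job in; it is judged then, once.
Readings, each from a call of its own:
- robot.read_t(): time.
- robot.read_joints(): joint angles.
- robot.read_joint_vel(): joint speeds.
- robot.read_joint_efforts(): joint torques, N m.
- robot.read_tool_pos(): TCP position.
- robot.read_tool_rot(): TCP orientation.
- robot.read_force(): force on the tool from outside, world axes, zero at the start.
- robot.read_wrist_torque(): the same for the moment, N m.
- robot.read_gripper_width(): finger opening in mm.
- robot.read_gripper_force(): force on a finger pad.
Only numpy, scipy, OpenCV 4.12 (cv2) and the standard library are available. Lean on these libraries where they do the work, as an engineer would, in place of code of your own. Each camera call takes 0.05 s, during which the arm holds its last target. There are 200 camera calls.

## Task

Load the short sample tube into the polarimeter: lay it in the V trough on the open bed, then slide it along under the spring roller until it sits on both flanks and its end cap meets the stop ring, press it there for a moment with a steady push of about 7 newtons on the ring, and let go. The end windows are glass, so bring it home gently, with no hard knock on the ring, and leave the long tube and the other things on the bench where they are.

Things in the scene. Friction and masses are not known exactly. Their poses are not given: they have to be found in the camera images.
- sample_tube: Short sample tube, 130 mm long, lying on the white rest, axis 48 mm above the table: glass barrel 22 mm in diameter, at each end a knurled steel cap 32 mm in diameter and 28 mm long, whose outer 5 mm is a 45 degree chamfer down to a flat 22 mm end face. Both ends alike. About 0.15 kg. Origin: middle of the tube, on its axis; x along the tube.
- polarimeter: Fixed cream and grey instrument, 560 mm long (its y), 200 mm deep (its x), with a housing 165 mm high at each end and an open bed between them from y = -150 to +100 mm, its top 85 mm above the table. Lamp housing with the stop ring at +y, display housing at -y. Origin: on the table, below the middle of the trough.
- trough (a point): Point on the axis of a tube seated in the trough, 110.6 mm above the table, over the polarimeter's origin; axes as the polarimeter's, y along the trough towards the stop ring. The aluminium V trough (90 degrees, open upward, 59 mm wide outside) runs from y = -100 to +95 mm; its flanks end 8 mm below this axis.
- roller (a point): Lowest point of the sprung grey roller (14 mm diameter, 24 mm long) under a steel bridge across the trough, 66 mm from trough in y; 3 mm lower than the top of a seated cap, so a tube must slide in under it end first, the chamfer lifting it (spring 3 to 5 N). The slide takes 3 to 10 N. The bridge is 114 mm wide (x), 14 mm thick (y), its top 165 mm above the table.
- ring_hole (a point): Hole in the lamp housing on the trough's axis, y = +100 mm from trough. From it stands the steel stop ring, 28 mm in diameter; its face, square to the axis, is a sprung seat: 12 N per mm, bottoms after 3 mm. The ring screws in and out: its face lies anywhere from y = +79 to +92 mm from trough, not measured, but felt as a sharp rise of the push over the steady drag.
- near_flank: The 45 degree trough flank on the polarimeter's -x side (the robot's side), 195 mm long; origin as the polarimeter's.
- far_flank: The 45 degree trough flank on the polarimeter's +x side, 195 mm long; origin as the polarimeter's.
- rest: White plastic bench rest, fixed, 110 x 150 mm; its two bars (at x = -27 and +27 mm, 8 mm thick) have notches that carry two tubes along its x axis at y = -38 and y = +38 mm, axes 48 mm above the table. Origin: centre of its underside. Between the bars the base is 8 mm thick.
- long_tube: The long tube, like the sample tube but 230 mm long; lies in the other place of the rest and stays there. Origin: its middle, x along it.
- spare_cap: Loose steel screw cap, 30 mm diameter, 16 mm high, standing on the polarimeter's bed beside the trough; leave it. Origin: centre of its underside.
- beaker: Glass beaker, 60 mm diameter, 75 mm high; leave it. Origin: centre of its underside.
- weigh_bottle: Small glass weighing bottle, 40 mm diameter, 45 mm high; leave it. Origin: centre of its underside.
- wash_bottle: Clear plastic bottle, 64 mm diameter, 170 mm high; leave it. Origin: centre of its underside.
- buffer_bottle: Amber glass bottle, 52 mm diameter, 110 mm high; leave it. Origin: centre of its underside.
- tissue_box: Cardboard box, 75 x 110 x 45 mm; leave it. Origin: centre of its underside.
Not all that is in view belongs to the job. Leave any orange or purple look-alike of the sample_tube alone.

How it is judged (in metres and radians):
On the way, in this order (a step that is already met when the one before it is completed fails the run):
1. the short tube lies in the V trough (z of sample_tube in the frame of trough between -0.003 and 0.0015 m and x of sample_tube in the frame of trough between -0.002 and 0.002 m and angle between the x axis of sample_tube and the y axis of polarimeter, either way round below 0.04 rad), for 0.1 s.
2. its end cap is pressed on the stop ring with more than 3 N for 0.3 s, while it bears on both flanks (contact force between sample_tube and ring_seat_c0 above 3 N and contact force between sample_tube and near_flank above 0.5 N and contact force between sample_tube and far_flank above 0.5 N), for 0.3 s.
At the end, for the whole second after the job is handed in: The short tube lies at rest in the V trough under the roller, in line with it within 0.03 rad, bearing on both flanks with more than 1 N each, its end cap on the stop ring (gap under 1.5 mm) (distance between sample_tube and ring_seat_c0 below 0.0705 m and angle between the x axis of sample_tube and the y axis of polarimeter, either way round below 0.03 rad and contact force between sample_tube and near_flank above 1 N and contact force between sample_tube and far_flank above 1 N and linear speed of sample_tube below 0.01 m/s); the robot touches nothing.
It fails at once if the end cap hits or presses on the stop ring with more than 14 N (contact force between sample_tube and ring_seat_c0 above 14 N).
It fails at once if another thing on the bench is moved by more than 20 mm (distance of any of long_tube, spare_cap, beaker, weigh_bottle, wash_bottle, buffer_bottle, tissue_box from where it was at the start of the episode above 0.02 m).
It also fails if it takes over 72 s, if anything falls off the work surface, if the arm or the gripper's body presses on something with over 40 N, if the wrist force passes 120 N, or if a joint passes its speed limit or range.

## Working session

There is one attempt and no reset: what is moved stays moved. The work goes in short steps, each a Python script; the robot and the scene stay as the last script left them, time stands still between calls to the robot, and variables do not carry over. Pictures are saved under pics/ and viewed, at most 10 in all, crops included, and the job is handed in when it is done.

```bash
ls; mkdir -p pics
python3 - <<'E'
from bench import robot
import cv2,numpy as np
for n in("scene","top"):
    s=robot.snapshot(n); cv2.imwrite(f"pics/{n}0.png",s["color"]); print(n,s["fov_y"],s["cx"],s["cy"],s["k1"]); print(np.round(s["pose"],3))
print(robot.read_t(),robot.read_tool_rot())
E
```

```text
pics
scene 46.463322564938466 319.8177854508583 196.09642209585692 -0.04934870864593408
[[ 8.690000e-01 -3.890000e-01  3.070000e-01  9.606380e+02]
 [ 4.950000e-01  6.900000e-01 -5.280000e-01 -7.710780e+02]
 [-6.000000e-03  6.110000e-01  7.920000e-01  1.159906e+03]
 [ 0.000000e+00  0.000000e+00  0.000000e+00  1.000000e+00]]
top 57.14270268781524 324.40148103270644 195.56617802381183 -0.04013033281027755
[[ 1.00000e-02  9.95000e-01 -9.50000e-02  4.41323e+02]
 [-1.00000e+00  1.10000e-02  2.00000e-03 -7.20880e+01]
 [ 3.00000e-03  9.50000e-02  9.95000e-01  1.25604e+03]
 [ 0.00000e+00  0.00000e+00  0.00000e+00  1.00000e+00]]
0.1 [ 9.88553028e-01  1.50871342e-01 -1.92798892e-04 -8.44303996e-04]
```

View pics/top0.png

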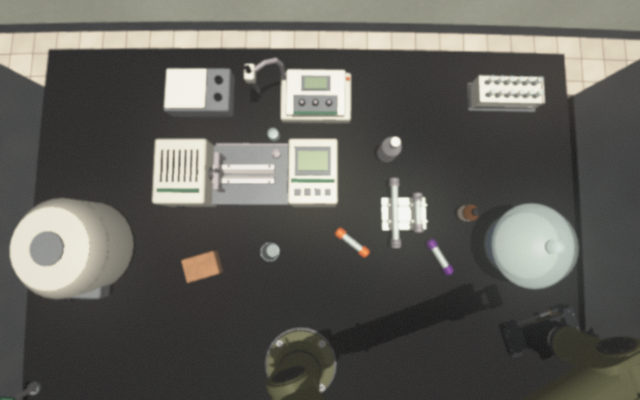

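View pics/scene0.png

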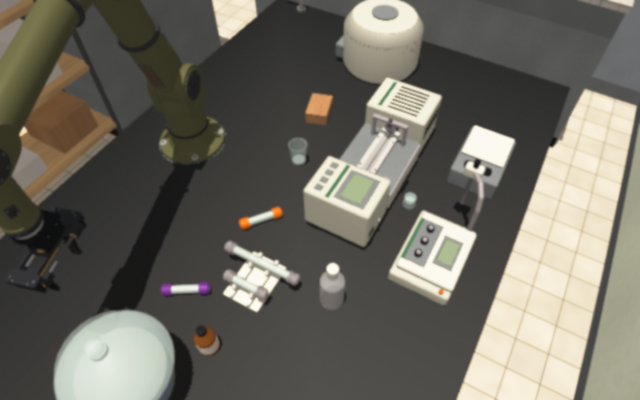

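Candidates in the top view: short clear tube with steel caps on the white rest (418,212), long tube beside it (395,212), orange look-alike (352,242) and purple look-alike (440,257). The choice is the one at (418,212). The polarimeter is at about (246,172), with the lamp housing and bridge at its left end (world +y).

```bash
cat > h.py <<'E'
from bench import robot
import cv2,numpy as np
from scipy.spatial.transform import Rotation as R
def ray(s,px):
    f=200/np.tan(np.radians(s["fov_y"]/2))
    K=np.array([[f,0,s["cx"]],[0,f,s["cy"]],[0,0,1]])
    # iterative inverse of the radial term
    p=(np.asarray(px,float).reshape(-1,2)-[s["cx"],s["cy"]])/f; u=p.copy()
    for _ in range(20): u=p/(1+s["k1"]*(u**2).sum(1,keepdims=True))
    d=np.c_[u[:,0],-u[:,1],-np.ones(len(u))]@s["pose"][:3,:3].T
    return s["pose"][:3,3],d
def onplane(s,px,z):
    o,d=ray(s,px); return o+d*((z-o[2])/d[:,2])[:,None]
def down(a):  # tool down, tool y axis at world angle a
    y=np.array([np.cos(a),np.sin(a),0]); z=np.array([0,0,-1.]); return R.from_matrix(np.c_[np.cross(y,z),y,z]).as_quat()
def snap(n,name):
    s=robot.snapshot(n); s["pose"]=np.array(s["pose"]); cv2.imwrite(f"pics/{name}.png",s["color"]); np.save(f"pics/{name}.npy",s,allow_pickle=True); return s
E
python3 - <<'E'
from h import *
s=snap("top","t1")
for n,p,z in [("short",(418,212),48),("shortends",(418,195),48),("",(418,229),48),("long",(395,212),48),("pol corner lampside",(153,205),165),("",(153,140),165),("",(337,205),165),("",(337,140),165),("wash",(392,150),170)]:
    print(n,np.round(onplane(s,p,z)))
w=snap("wrist","w0"); T=w["pose"]; print(w["fov_y"])
Rt=R.from_quat(robot.read_tool_rot()).as_matrix(); print(np.round(Rt.T@(T[:3,3]-robot.read_tool_pos())),np.round(Rt.T@T[:3,:3],3))
for c in [(500,-230,330),(540,100,420)]:
  for a in (0,np.pi/2,np.pi,-np.pi/2):
    q=robot.ik(c,down(a)); print(c,round(a,2),None if q is None else np.round(q,2))
E
```

```text
short [[ 506. -384.   48.]]
shortends [[ 562. -385.   48.]]
 [[ 450. -383.   48.]]
long [[ 505. -308.   48.]]
pol corner lampside [[512. 440. 165.]]
 [[711. 451. 165.]]
 [[ 518. -112.  165.]]
 [[ 715. -111.  165.]]
wash [[ 685. -276.  170.]]
60.02710192792407
[  67.    1. -162.] [[-0.002  0.969  0.246]
 [ 1.     0.002 -0.   ]
 [-0.001  0.246 -0.969]]
(500, -230, 330) 0 [ 0.91  0.11 -0.58  1.51  0.06  1.54  0.34]
(500, -230, 330) 1.57 [ 0.94  0.11 -0.61  1.51  0.07  1.54  1.9 ]
(500, -230, 330) 3.14 [-0.58  0.1   1.05  1.55 -0.09  1.54 -2.67]
(500, -230, 330) -1.57 [ 0.77  0.1  -0.42  1.51  0.04  1.54 -1.22]
(540, 100, 420) 0 [ 0.4   0.13 -0.72  1.32  0.09  1.72 -0.3 ]
(540, 100, 420) 1.57 [ 0.67  0.2  -1.06  1.31  0.17  1.73  1.21]
(540, 100, 420) 3.14 None
(540, 100, 420) -1.57 [ 0.78  0.25 -1.24  1.31  0.24  1.74 -1.98]
```

Run:
```python
from h import *
robot.goto((490,-384,260),down(-np.pi/2)); a=snap("wrist","wt")
robot.goto((490,-200,400),down(-np.pi/2));
robot.goto((614,120,330),down(0)); b=snap("wrist","wp"); print(robot.read_t(),robot.read_tool_pos())
cv2.imwrite("pics/wt_crop.png",a["color"])
```

```text
3.95 [614.58940601 117.51663771 329.90712543]
```

View pics/wt.png

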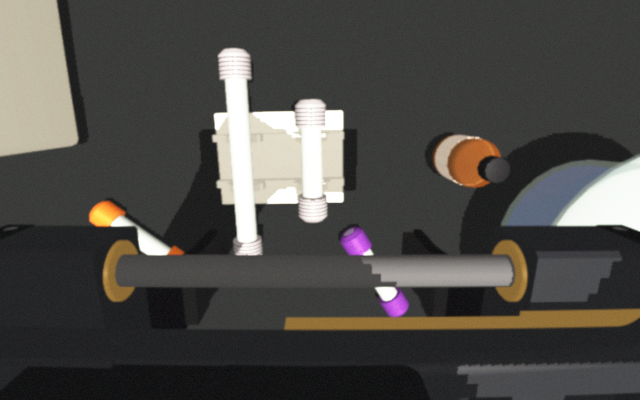

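View pics/wp.png

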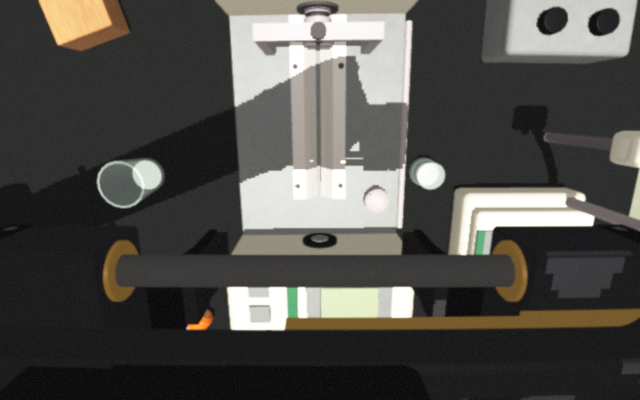

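wt.png confirms the choice: short tube with steel caps at (311,112) and (313,208), long tube to its left at (238,150), and orange and purple copies apart. wp.png shows the trough at columns 293–346, rows 14–198, with the bridge at row 33 and the spare cap at (377,200).

Run:
```python
from h import *
a=np.load("pics/wt.npy",allow_pickle=True).item(); g=cv2.cvtColor(a["color"],cv2.COLOR_BGR2GRAY).astype(int)
pts=[]
for r in (103,105,107,210,212,214,216):
    c=np.where(g[r,292:332]>110)[0]+292; pts.append(((c.min()+c.max())/2,r)); print(r,c.min(),c.max(),np.round(onplane(a,pts[-1],48)[0],1))
col=g[90:235,312]; print(list(zip(range(90,235),col))[:16], list(zip(range(90,235),col))[-24:])
b=np.load("pics/wp.npy",allow_pickle=True).item(); g=cv2.cvtColor(b["color"],cv2.COLOR_BGR2GRAY); gf=cv2.GaussianBlur(g,(3,3),0).astype(int)
for r in (60,65,70,75,145,165,170,175,180,185,190): print(r,list(g[r,286:352:1]))
print("end",list(g[186:206,300]),list(g[186:206,338]))
```

```text
103 297 324 [ 566.  -382.5   48. ]
105 295 325 [ 564. -382.   48.]
107 295 325 [ 562. -382.   48.]
210 299 326 [ 450.1 -383.9   48. ]
212 299 327 [ 447.8 -384.5   48. ]
214 299 327 [ 445.4 -384.5   48. ]
216 299 326 [ 443.1 -383.9   48. ]
[(90, np.int64(61)), (91, np.int64(59)), (92, np.int64(61)), (93, np.int64(56)), (94, np.int64(58)), (95, np.int64(61)), (96, np.int64(61)), (97, np.int64(63)), (98, np.int64(103)), (99, np.int64(192)), (100, np.int64(231)), (101, np.int64(238)), (102, np.int64(238)), (103, np.int64(240)), (104, np.int64(250)), (105, np.int64(254))] [(211, np.int64(253)), (212, np.int64(244)), (213, np.int64(245)), (214, np.int64(253)), (215, np.int64(251)), (216, np.int64(240)), (217, np.int64(252)), (218, np.int64(253)), (219, np.int64(249)), (220, np.int64(238)), (221, np.int64(224)), (222, np.int64(164)), (223, np.int64(90)), (224, np.int64(58)), (225, np.int64(59)), (226, np.int64(61)), (227, np.int64(59)), (228, np.int64(60)), (229, np.int64(57)), (230, np.int64(62)), (231, np.int64(57)), (232, np.int64(60)), (233, np.int64(59)), (234, np.int64(59))]
60 [np.ui
[... 10805 characters left out ...]
48), np.uint8(233), np.uint8(229), np.uint8(229), np.uint8(227), np.uint8(228), np.uint8(228)]
end [np.uint8(251), np.uint8(253), np.uint8(255), np.uint8(255), np.uint8(255), np.uint8(255), np.uint8(255), np.uint8(255), np.uint8(255), np.uint8(255), np.uint8(255), np.uint8(255), np.uint8(255), np.uint8(248), np.uint8(231), np.uint8(230), np.uint8(229), np.uint8(229), np.uint8(229), np.uint8(228)] [np.uint8(220), np.uint8(252), np.uint8(255), np.uint8(255), np.uint8(255), np.uint8(255), np.uint8(255), np.uint8(255), np.uint8(255), np.uint8(255), np.uint8(255), np.uint8(255), np.uint8(253), np.uint8(238), np.uint8(228), np.uint8(229), np.uint8(229), np.uint8(230), np.uint8(229), np.uint8(230)]
```

Run:
```python
import cv2
i=cv2.imread("pics/wp.png")[0:210,220:420]
cv2.imwrite("pics/wp_zoom.png",cv2.resize(i,None,fx=2.85,fy=2.85,interpolation=cv2.INTER_CUBIC))
```

```text
(no output)
```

View pics/wp_zoom.png

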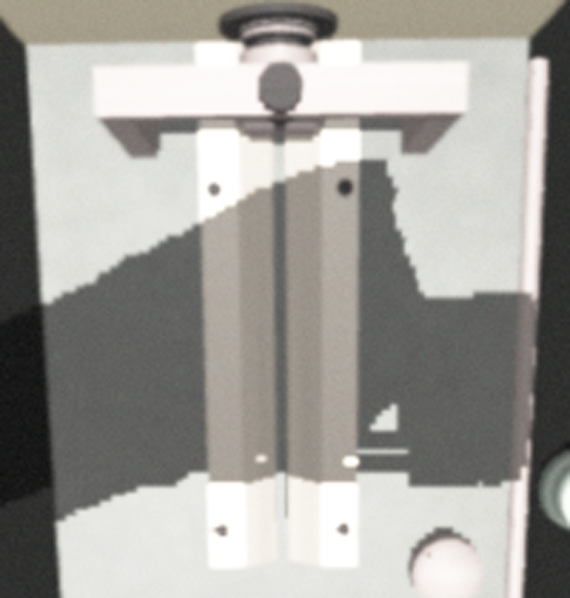

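The zoom shows the trough's outer edges (columns 289–345.5 at row 60, 292–345.6 at row 190 of wp), its near end at row 199 and the ring under the bridge. The bed is clear apart from the spare cap.

Run:
```python
from h import *
a=np.load("pics/wt.npy",allow_pickle=True).item(); b=np.load("pics/wp.npy",allow_pickle=True).item()
# tube ends: far-side silhouettes, approx end faces
print("tube ends",onplane(a,[(310,98.5),(313,222.8)],50).round(1), a["pose"][:3,3])
z=102.6
L=onplane(b,[(289,60),(289.1,75),(291.9,145),(292.2,190)],z);Rr=onplane(b,[(345.6,60),(345.5,75),(345.2,145),(345.5,190)],z)
print(L.round(1));print(Rr.round(1)); m=(L+Rr)/2; p=np.polyfit(m[:,1],m[:,0],1); print("x=",p, "slope rad"); e=onplane(b,[(300,199.5),(338,199)],z); print("end",e.round(1))
# top-camera check: housing inner edges
robot.pause(0.3); c=snap("wrist","wp2"); print(np.abs(c["pose"]-b["pose"]).max(),robot.read_tool_pos(),robot.read_force(),robot.read_t())
```

```text
tube ends [[ 570.5 -382.    50. ]
 [ 435.7 -384.4   50. ]] [ 556.25214846 -386.27138965  422.01487742]
[[588.5 237.8 102.6]
 [588.3 222.7 102.6]
 [589.7 148.4 102.6]
 [589.   97.  102.6]]
[[648.4 237.4 102.6]
 [648.5 222.3 102.6]
 [649.2 148.1 102.6]
 [650.4  96.6 102.6]]
x= [-9.84550947e-03  6.20727527e+02] slope rad
end [[597.8  85.6 102.6]
 [641.8  86.  102.6]]
1.5521467621497607 [614.04519815 119.59351331 330.19919362] [ 0.63080895 -0.29292426 -0.43432599] 4.3
```

Run:
```python
from h import *
robot.move_gripper(62)
q=down(-np.pi/2+0.018)
robot.goto((560,-150,380),q); robot.goto((504,-383.2,150),q)
robot.movel((504,-383.2,42),vel=80); robot.pause(.3); print(robot.read_tool_pos(),robot.read_force())
robot.move_gripper(10,20); robot.pause(.2); print("w",robot.read_gripper_width(),robot.read_gripper_force(),robot.read_force())
robot.movel((504,-383.2,100),vel=50); robot.pause(.3); print("w",robot.read_gripper_width(),robot.read_force())
robot.movel((504,-383.2,300),vel=150)
robot.goto((619.1,161,260),down(0.0098)); robot.pause(.3)
print(robot.read_gripper_width(),robot.read_force(),robot.read_wrist_torque(),robot.read_tool_pos(),robot.read_t()); snap("scene","s2"); snap("top","t2"); snap("wrist","w2")
i=cv2.imread("pics/s2.png")[60:260,260:500]; cv2.imwrite("pics/s2z.png",cv2.resize(i,None,fx=3,fy=3))
```

```text
[ 504.08661478 -383.2618618    42.22585481] [-0.31698689  0.11019491 -0.19539926]
w 21.376125652606827 20.000389516353607 [-0.30637106  4.06273977  1.5399598 ]
w 21.254283237234137 [ 0.75826558  0.29267806 -1.90154713]
21.52195670168647 [-0.50512315 -0.33096353 -1.81200878] [ 0.00400574 -0.13828918  0.02856503] [619.29405193 160.44585672 260.02611408] 15.55
```

View pics/s2z.png

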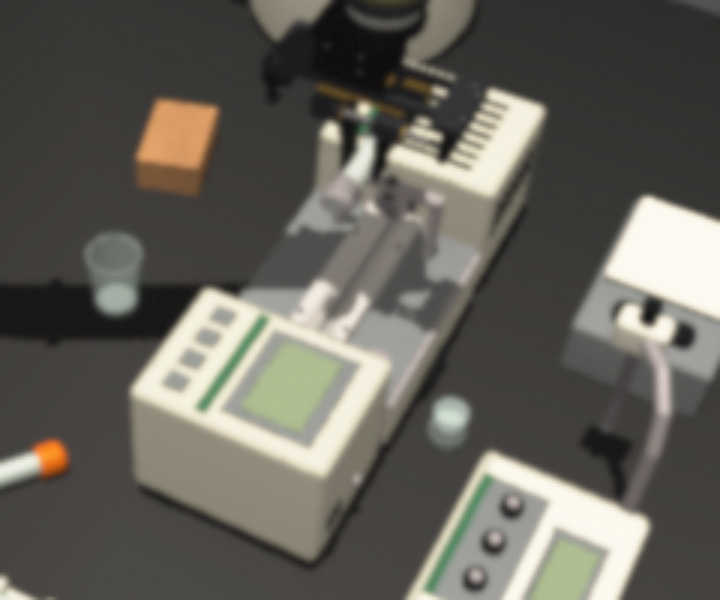

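The tube is held. Its visible rear cap is at about (345,195) in the crop, and it may be pitched, so I check that numerically.

Run:
```python
from h import *
s=np.load("pics/s2.npy",allow_pickle=True).item()
f=200/np.tan(np.radians(s["fov_y"]/2))
P=np.array([(619.6,160.5-d,266) for d in(65,37,10,0,-37,-65)],float)
c=(P-s["pose"][:3,3])@s["pose"][:3,:3]; u=np.c_[c[:,0],-c[:,1]]/-c[:,2:]; px=u*(1+s["k1"]*(u**2).sum(1,keepdims=True))*f+[s["cx"],s["cy"]]
print(((px-[260,60])*3).round())
# trough plane x=619.6: intersect rays of observed rear cap end / barrel with that vertical plane
o=s["pose"][:3,3]
for p in [(338,207),(350,180),(367,125)]:
    _,d=ray(s,np.array(p)/3+[260,60]); d=d[0]; print(p,(o+d*(619.5-o[0])/d[0]).round(1))
```

```text
[[332. 206.]
 [345. 187.]
 [357. 170.]
 [362. 163.]
 [378. 140.]
 [390. 123.]]
(338, 207) [619.5 112.3 250.3]
(350, 180) [619.5 135.  265.7]
(367, 125) [619.5 161.5 311.9]
```

Run:
```python
import cv2
i=cv2.imread("pics/s2.png")[80:145,350:430]
cv2.imwrite("pics/s2zz.png",cv2.resize(i,None,fx=9,fy=9,interpolation=cv2.INTER_CUBIC))
```

```text
(no output)
```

View pics/s2zz.png

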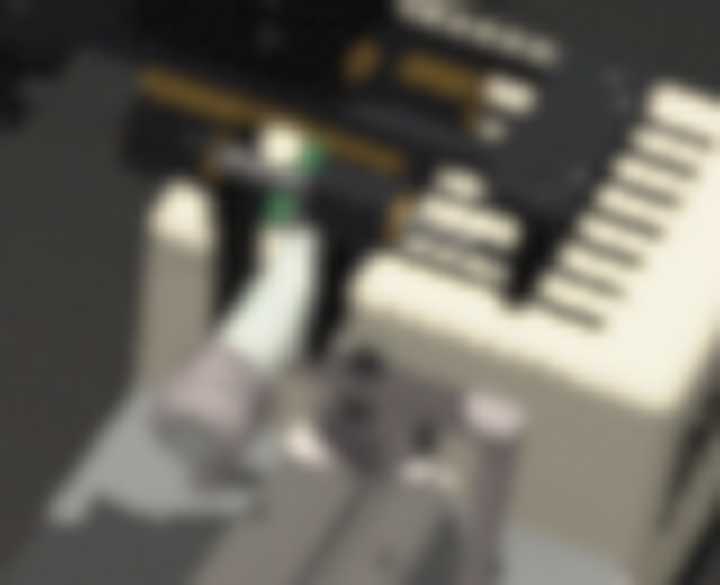

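The crop shows the rear cap's end face at (195,430) and the barrel rising to (300,250). Predictions for a level tube are (186,438) and (276,309), so it is held level. Next I lay it down by feel.

Run:
```python
from h import *
x,y=619.1,161
robot.movel((x,y,125),vel=80); robot.movel((x,y,113),vel=30); robot.pause(.4)
F0=np.mean([robot.read_force() for _ in range(5)],0); print(F0)
z=113
while z>103:
    z-=0.5; robot.movel((x,y,z),vel=15); robot.pause(.06); F=np.array(robot.read_force())-F0
    if F[2]>2.5: break
print(z,F.round(2),robot.read_tool_pos(),robot.read_gripper_width(),robot.read_t())
```

```text
[ 0.1524583   0.86290645 -1.1566203 ]
104.5 [-2.35 -1.87  5.01] [619.17317647 161.08922877 105.11124293] 21.324590696300287 23.7333
```

Run:
```python
from h import *
robot.movel((619.1,161,105.0),vel=10)
robot.move_gripper(27); robot.pause(.2); robot.move_gripper(46); robot.pause(.2); print(robot.read_force())
robot.movel((619.1,161,180),vel=80); robot.movel((619.3,110,260),vel=150); robot.pause(.3)
s=snap("wrist","wq"); print(robot.read_t())
i=s["color"][0:215,200:440]; cv2.imwrite("pics/wqz.png",cv2.resize(i,None,fx=2.75,fy=2.75,interpolation=cv2.INTER_CUBIC))
```

```text
[ 0.1088727  -0.30718718  0.17144335]
27.7
```

View pics/wqz.png

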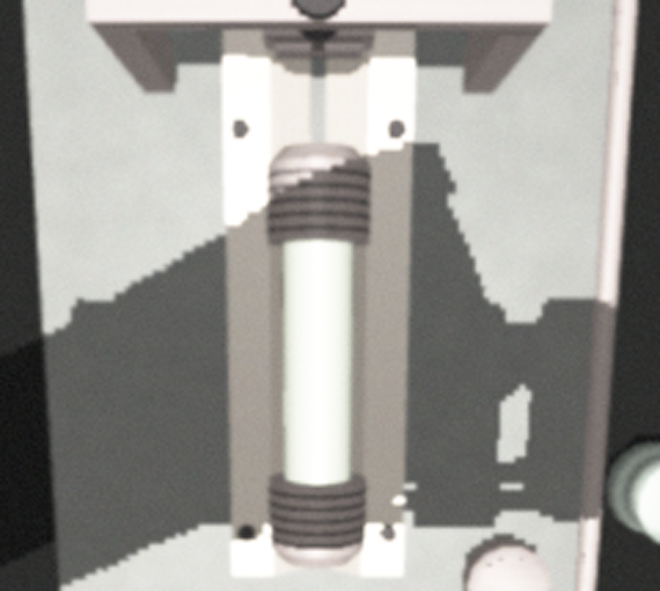

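The tube is seated and straight in the trough, with its rear cap end at (316,565) and its front cap at (320,145) in the zoom, short of the bridge. Next I go behind it with closed fingers.

Run:
```python
from h import *
s=np.load("pics/wq.npy",allow_pickle=True).item()
print(onplane(s,[(200+316/2.75,565/2.75),(200+320/2.75,145/2.75)],108).round(1))
robot.move_gripper(0); X=lambda y:620.6-0.0098*y
robot.movel((X(74),74,190),vel=150); robot.movel((X(74),74,105.8),vel=60); robot.pause(.4)
F0=np.mean([robot.read_force() for _ in range(5)],0); print(F0,robot.read_tool_pos(),robot.read_gripper_width(),robot.read_t())
np.save("F0.npy",F0)
```

```text
[[619.6  91.9 108. ]
 [619.7 226.  108. ]]
[-0.11614003  0.52838045 -0.24072418] [619.9266378   74.00035112 105.89903636] 0.5294746790589625 31.3333
```

Run:
```python
from h import *
F0=np.load("F0.npy"); X=lambda y:620.6-0.0098*y; out=[]
y=74
while y<117:
    y+=2 if y<82 or 88<y<96 else 1; robot.movel((X(y),y,105.8),vel=25); F=np.array(robot.read_force())-F0; out.append((y,round(-F[1],1),round(F[2],1)))
    if -F[1]>14: break
print(out,robot.read_t()); robot.pause(.2); print(robot.read_force()-F0,robot.read_tool_pos())
```

```text
[(76, np.float64(0.3), np.float64(0.5)), (78, np.float64(0.6), np.float64(0.7)), (80, np.float64(0.9), np.float64(-0.2)), (82, np.float64(0.3), np.float64(-0.7)), (83, np.float64(0.6), np.float64(0.8)), (84, np.float64(1.0), np.float64(0.2)), (85, np.float64(0.7), np.float64(0.2)), (86, np.float64(2.9), np.float64(0.4)), (87, np.float64(1.9), np.float64(-0.3)), (88, np.float64(2.4), np.float64(-0.3)), (89, np.float64(2.3), np.float64(-0.5)), (91, np.float64(1.7), np.float64(0.1)), (93, np.float64(1.5), np.float64(-0.1)), (95, np.float64(1.5), np.float64(0.3)), (97, np.float64(2.3), np.float64(-0.0)), (98, np.float64(1.7), np.float64(0.1)), (99, np.float64(2.8), np.float64(1.0)), (100, np.float64(2.2), np.float64(-0.0)), (101, np.float64(2.4), np.float64(0.2)), (102, np.float64(2.1), np.float64(1.1)), (103, np.float64(2.6), np.float64(1.0)), (104, np.float64(1.9), np.float64(0.3)), (105, np.float64(2.6), np.float64(0.2)), (106, np.float64(1.2), np.float64(0.5)), (107, np.float64(2.7), np.float64(0.4)), (108, np.float64(2.6), np.float64(1.2)), (109, np.float64(1.8), np.float64(0.6)), (110, np.float64(2.7), np.float64(0.0)), (111, np.float64(2.7), np.float64(1.3)), (112, np.float64(2.3), np.float64(0.6)), (113, np.float64(4.2), np.float64(1.9)), (114, np.float64(5.2), np.float64(1.7)), (115, np.float64(7.2), np.float64(2.1)), (116, np.float64(7.8), np.float64(3.5)), (117, np.float64(10.3), np.float64(4.3))] 40.0833
[ -0.814852   -10.06317875   3.76471453] [619.54323546 112.78976004 105.77995217]
```

Run:
```python
from h import *
F0=np.load("F0.npy"); X=lambda y:620.6-0.0098*y; out=[]
y=117
while y<123:
    y+=.5; robot.movel((X(y),y,105.8),vel=25); robot.pause(.03); F=np.array(robot.read_force())-F0; p=robot.read_tool_pos(); out.append((y,round(p[1],1),round(p[2],1),round(-F[1],1),round(F[2],1)))
    if -F[1]>15 or p[1]>119: break
print(*out,sep="\n"); print(robot.read_t())
```

```text
(117.5, np.float64(112.8), np.float64(105.8), np.float64(10.7), np.float64(4.4))
(118.0, np.float64(112.9), np.float64(105.8), np.float64(11.4), np.float64(4.2))
(118.5, np.float64(112.9), np.float64(105.8), np.float64(12.4), np.float64(4.7))
(119.0, np.float64(112.9), np.float64(105.8), np.float64(13.0), np.float64(4.9))
(119.5, np.float64(113.2), np.float64(105.8), np.float64(13.5), np.float64(4.6))
(120.0, np.float64(113.6), np.float64(105.8), np.float64(12.7), np.float64(4.8))
(120.5, np.float64(114.1), np.float64(105.8), np.float64(12.8), np.float64(5.1))
(121.0, np.float64(114.7), np.float64(105.8), np.float64(12.8), np.float64(5.8))
(121.5, np.float64(115.4), np.float64(105.8), np.float64(13.2), np.float64(6.3))
(122.0, np.float64(116.3), np.float64(105.8), np.float64(12.4), np.float64(5.7))
(122.5, np.float64(117.3), np.float64(105.8), np.float64(12.5), np.float64(4.5))
(123.0, np.float64(118.5), np.float64(105.8), np.float64(9.9), np.float64(3.8))
43.6833
```

Run:
```python
from h import *
F0=np.load("F0.npy"); X=lambda y:620.6-0.0098*y; out=[]
y=123
def rd():
    f=[];
    for _ in range(3): robot.pause(.02); f.append(robot.read_force())
    F=np.mean(f,0)-F0; p=robot.read_tool_pos(); out.append((round(y,2),round(p[1],2),round(-F[1],1),round(F[2],1))); return p[1],-F[1]
rd()
while y<145 and len(out)<60 and robot.read_t()<58:
    p,f=rd(); w=[o[2] for o in out[-9:-4]]; 
    if len(out)>10 and out[-1][1]-out[-4][1]<0.4 and f>np.median(w)+1.5: break
    y+=.4; robot.movel((X(y),y,105.8),vel=20)
print(*[tuple(map(float,o)) for o in out],sep="\n"); print(robot.read_t())
```

```text
(123.0, 118.49, 10.3, 4.2)
(123.0, 118.5, 9.8, 4.5)
(123.4, 119.0, 10.1, 4.1)
(123.8, 119.4, 10.2, 4.3)
(124.2, 119.81, 9.9, 4.2)
(124.6, 120.13, 10.3, 4.6)
(125.0, 120.56, 10.3, 4.3)
(125.4, 120.94, 10.1, 4.0)
(125.8, 121.37, 10.5, 4.8)
(126.2, 121.75, 10.2, 4.7)
(126.6, 122.17, 9.9, 4.1)
(127.0, 122.56, 10.8, 4.2)
(127.4, 122.95, 10.1, 4.2)
(127.8, 123.4, 10.1, 4.7)
(128.2, 123.76, 10.0, 4.2)
(128.6, 124.12, 9.9, 4.1)
(129.0, 124.54, 10.6, 4.2)
(129.4, 124.95, 10.2, 4.2)
(129.8, 125.36, 10.1, 4.4)
(130.2, 125.74, 9.7, 4.4)
(130.6, 126.11, 10.3, 4.6)
(131.0, 126.52, 11.1, 4.0)
(131.4, 126.94, 10.5, 4.2)
(131.8, 127.33, 10.4, 4.2)
(132.2, 127.7, 10.3, 3.7)
(132.6, 127.79, 11.3, 4.6)
(133.0, 127.73, 11.4, 5.3)
(133.4, 127.86, 11.7, 5.3)
(133.8, 127.82, 12.5, 5.7)
51.8833
```

Run:
```python
from h import *
F0=np.load("F0.npy"); X=lambda y:620.6-0.0098*y
y=133.8
def rd(n=4):
    f=[]
    for _ in range(n): robot.pause(.02); f.append(robot.read_force())
    F=np.mean(f,0)-F0; print(round(y,2),round(float(robot.read_tool_pos()[1]),2),F.round(1)); return -F[1]
f=rd()
while f<16.6 and y<139:
    y+=.4 if f<15.5 else .2; robot.movel((X(y),y,105.8),vel=20); f=rd()
robot.pause(.7); rd(); 
for yy in (130,125,115): robot.movel((X(yy),yy,105.8),vel=25)
y=115; rd(); robot.movel((X(105),105,105.8),vel=60); robot.movel((X(100),100,260),vel=150); robot.pause(.2); print(robot.read_t())
s=snap("wrist","wf"); i=s["color"][0:215,200:440]; cv2.imwrite("pics/wfz.png",cv2.resize(i,None,fx=2.75,fy=2.75,interpolation=cv2.INTER_CUBIC))
```

```text
133.8 127.85 [ -1.4 -12.4   6. ]
134.2 127.87 [ -1.9 -13.5   6. ]
134.6 127.87 [ -1.5 -13.6   6.2]
135.0 127.94 [ -1.8 -14.6   6.7]
135.4 127.94 [ -2.3 -15.3   7.2]
135.8 127.96 [ -2.5 -15.1   7.3]
136.2 128.03 [ -2.4 -16.3   7.7]
136.4 128.02 [ -2.3 -16.    7.2]
136.6 128.04 [ -2.4 -16.9   7.5]
136.6 128.04 [ -2.6 -16.8   7.9]
115 115.07 [ 0.1 -0.4  0.5]
58.325
```

View pics/wfz.png

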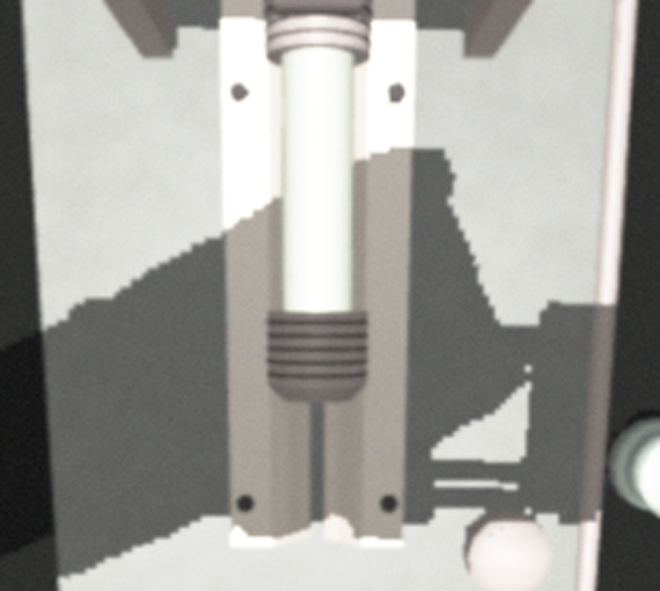

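The tube sits straight under the roller, with its rear end at (317,400). The measured travel of about 0.3 mm suggests only 4–6 N on the ring, because the finger's downward load raised the drag. I'll press once more, a little firmer and bounded on both force and travel, and then hand in.

Run:
```python
from h import *
F0=np.load("F0.npy"); X=lambda y:620.6-0.0098*y
robot.movel((X(112),112,108),vel=150); robot.movel((X(112),112,106.3),vel=60); robot.movel((X(126),126,106.3),vel=40)
y=126
def rd():
    f=[];p=[]
    for _ in range(3): robot.pause(.015); f.append(robot.read_force()); p.append(robot.read_tool_pos()[1])
    F=np.mean(f,0)-F0; p=np.mean(p); print(round(y,2),round(p,2),F.round(1)); return -F[1],p
f,p=rd()
while f<18.7 and p<128.3 and y<141 and robot.read_t()<65.5:
    y+=1 if f<15 else .4; robot.movel((X(y),y,106.3),vel=30); f,p=rd()
robot.pause(.45); rd(); print(robot.read_t())
robot.movel((X(126),126,106.3),vel=30); robot.movel((X(108),108,106.3),vel=80); robot.movel((X(104),104,180),vel=150); robot.pause(.1)
print(robot.read_t(), robot.job_done())
```

```text
126 126.31 [ 0.3 -0.3  0.7]
127 126.95 [ 0.8 -0.3  0.3]
128 127.8 [-0.  -0.7  0.5]
129 127.88 [-0.1 -3.8  1.6]
130 127.92 [-1.1 -6.3  2.9]
131 127.94 [-1.2 -7.9  3.3]
132 127.96 [-1.4 -9.4  3.9]
133 127.99 [ -2.2 -10.9   4.9]
134 127.99 [ -2.1 -12.8   6. ]
135 128.01 [ -3.3 -13.5   6.1]
136 128.05 [ -4.2 -15.6   7.2]
136.4 128.06 [ -3.4 -15.6   7.8]
136.8 128.08 [ -3.9 -16.3   8.1]
137.2 128.07 [ -4.  -17.    7.9]
137.6 128.09 [ -4.2 -18.1   8.4]
138.0 128.11 [ -4.3 -18.8   8.8]
138.0 128.09 [ -3.7 -18.5   8.6]
65.3417
the job is handed in; nothing more can be done
67.0083 None
```

The short tube is in the trough under the roller with its end cap on the stop ring, pressed there twice and released, and the job was handed in at 67.0 s with the arm clear; ring force was not measured directly, only estimated at 4–8 N against the 7 N asked, and no verdict came back.

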